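Tap a bearing cup square into its housing with a mallet

ROBOT

A 7-joint arm with a two-finger parallel gripper is mounted at the origin on a cart in front of the work surface, level with it; the furniture and walls round the work are solid. World frame = base frame: x ahead of the robot, y to its left, z up, the work surface at z = 0. Lengths are in m, angles in rad, forces in N, time in s.
With the tool pointing down it reaches from about 0.4 to 0.9 m from the base axis. Payload 5.5 kg.
Tool frame: the origin (TCP) lies midway between the tips of the shut fingers; the grasp point (between the pads) lies 19 mm behind it (manip.grip_depth is the distance from the TCP to the grasp point, in m); z points along the fingers, x is the direction in which the jaws open and shut, and the axes are right-handed (so a half turn about z gives the same grasp; the last joint's range is limited). The gripper opens to 92 mm and grips with 3 to 60 N. Pads are 19 mm wide; open, the fingers measure 130 mm over their backs; the gripper's body (75 mm by 190 mm) begins 47 mm behind the grasp point.
Start: joints at [1.601, 0.501, -0.427, 1.55, 0.221, 1.138, -0.21], TCP at [0.15, -0.632, 0.227] pointing down, gripper open.
Joint ranges: [-2.88, 2.88], [-0.31, 2.03], [-1.54, 1.56], [0.2, 2.42], [-1.41, 4.55], [0.19, 2.02], [-2.57, 2.57]. Speed limits (rad/s): [2.57, 2.57, 3.14, 3.14, 3.14, 3.14, 3.14].

INTERFACE

Orientations are given as a unit quaternion [x, y, z, w].
In Python, from bench import manip, effector, viewer gives the robot as it stands. Calls block until the motion is done:
- manip.move_pose(position, orientation): joint-space move of the TCP to a pose.
- manip.servo_line(position, ori=None, vel=0.15): straight line of the TCP; ori=None keeps the orientation; vel is the mean speed in m/s.
- manip.movej(angles): joint-space move.
- effector.open_jaws() and effector.close(f_grip=None): open the fingers fully, or close them until they stop; f_grip is the grip in N (None keeps the last).
- manip.sleep(seconds).
- manip.solve_ik(position, orientation): joint angles nearest the present ones, or None.
- viewer.get_image(name): name is "scene" or "side" or "wrist"; returns the picture (384x512x3 uint8, red, green, blue); there is no depth.
- viewer.get_calibration(name): a dict with "vfov" (degrees; the focal length in pixels is half the picture's height over the tangent of half this angle, whatever the lens; pixels are square), "cx", "cy" (the principal point, pixels), "dist_coeffs" ([k1, k2, p1, p2, k3] as OpenCV has them; the pictures are not rectified), "eye" and "attitude" of the camera in the world. Camera axes: x right, y down, z forward; pixel columns grow to the right and rows downward; lengths in m; the calibration is good to about 2 mm. A picture is of the moment at which its call begins: read the wrist's pose just before it. get_calibration takes no time and is no camera call; for the wrist camera it gives the pose at the moment of the call.
A pose or a line that the arm cannot do raises manip.PlanningError and nothing moves.
- manip.hand_in(): hands the job in, once; it reports no verdict.
Readings, each from a call of its own:
- manip.current_clock(): time.
- manip.current_q(): joint angles.
- manip.current_joint_velocities(): joint speeds.
- manip.current_tau(): joint torques, N m.
- manip.current_tool_pos(): TCP position.
- manip.current_tcp_rot(): TCP orientation.
- manip.current_force(): force on the tool from outside, world axes, zero at the start.
- manip.current_wrist_torque(): the same for the moment, N m.
- manip.current_finger_gap(): finger opening in m.
Only numpy, scipy, OpenCV 4.12 (cv2) and the standard library are available. Lean on these libraries where they do the work, as an engineer would, in place of code of your own. Each camera call takes 0.05 s, during which the arm holds its last target.

TASK

Draw the mallet out from under the little plywood cubby by its handle and put it down, then take it again by its head and, with its face, tap the bearing cup down into the bolted-down housing, a little at a time on alternate sides of its rim, so that it goes in square without cocking until the flange sits flat on the housing all round. Touch the cup only with the mallet, leave the other things on the bench alone, and at the end set the mallet down on the bench clear of the housing.

Things in the scene. Friction and masses are not known exactly. Their poses are not given: they have to be found in the camera images.
- mallet_head (a point): wooden mallet (0.15-0.23 kg): dark barrel head, 43 mm dia, 80 tall, standing on a face; pale handle leaves its middle, end on the bench. Point: head centre, 42 mm up. y: level, from handle to head; z up; x across handle. Head leans: its axis is (0, 0.15, 0.99) here, flat faces 40 mm either way along it. Starts under the cubby's roof; once out, grasp it across x.
- mallet_handle (a point): point in the middle of the mallet handle's thickness, 122 mm from the head's centre, 88 mm from the handle's end, 24 mm over the bench; same axes as mallet_head. The handle slopes 0.15 rad down from the head and is 20 to 24 mm wide across x; it can be taken here from above.
- cubby: fixed plywood cubby, 84 mm wide (x), 86 deep (y, -38 to +48 mm of its origin), 110 high, roofed; inside 60 wide, 100 high. Origin on the bench inside it; its open front faces its own -y, where the mallet's handle comes out. The head is out once its centre is 70 mm or more in front of the origin (y below -0.07).
- housing: grey bearing housing bolted to the bench: block 100 x 100 x 40 mm high (146 along y over its feet), upright bore 61 mm dia in the middle. Origin on the bench on the bore's axis, z up. In the bore, under the cup, four brass friction shoes at its +x, +y, -x, -y sides, 25 mm from the axis, each give way only above about 7 N and stay where pushed.
- cup_rim (a point): steel bearing cup, started in the bore: flange 72 mm dia, 6 thick, on a barrel 55 dia, 16 long; 48 mm opening right through (mallet would drop in). Point: middle of the flange's top; z is its axis. Top 55 mm over the bench at first, 46 when home. 10-15 N on one side sinks that side and tilts the cup (a push beyond 25 mm from the axis tips it); over 0.2 rad (some 4 to 5 mm) is cocked: fails.
- doming_block: bystander: loose steel cube, 42 mm, with round hollows; origin under its middle.
- steel_block: bystander: loose flat steel block 64 x 64 x 20 mm; origin under its middle.
- cork_dish: bystander: small glass dish on a cork disc, fixed, 106 mm in diameter, 19 mm high; origin under its middle.
There are look-alikes about, which are no part of the job. Leave any blue or green look-alike of the part that bears cup_rim alone.

How it is judged:
By the outcome, as a careful person would: the job done as asked, in the order asked, and still so for the second after the job is handed in, with the robot touching nothing.
It also fails if it takes over 72 s, if anything falls off the work surface, if the arm or the gripper's body presses on something with over 40 N, if the wrist force passes 120 N, or if a joint passes its speed limit or range.

## Working session

There is one attempt and no reset: what is moved stays moved. The work goes in short steps, each a Python script; the robot and the scene stay as the last script left them, time stands still between calls to the robot, and variables do not carry over. Pictures are saved under pics/ and viewed, and the job is handed in when it is done.

```bash
ls; mkdir -p pics; python3 - <<'E'
from bench import manip, effector, viewer
import cv2
for n in ("scene","side","wrist"):
    im=viewer.get_image(n); cv2.imwrite(f"pics/{n}0.png",im[:,:,::-1]); print(n,viewer.get_calibration(n))
print(manip.current_clock(),manip.grip_depth,manip.current_tcp_rot())
E
```

```text
pics
scene {'vfov': 50.65615863664916, 'cx': 254.61509995265254, 'cy': 185.94718700411784, 'dist_coeffs': array([0.04987857, 0.        , 0.        , 0.        , 0.        ]), 'eye': array([-0.13519728,  0.6117341 ,  0.94165748]), 'attitude': array([-0.36188927,  0.84073874, -0.36926534,  0.1607409 ])}
side {'vfov': 45.49384411492332, 'cx': 253.25749998801845, 'cy': 191.42139811347397, 'dist_coeffs': array([-0.00839454,  0.        ,  0.        ,  0.        ,  0.        ]), 'eye': array([0.00940823, 0.99742911, 0.71253458]), 'attitude': array([-0.20476322,  0.83897964, -0.48984593,  0.11931533])}
wrist {'vfov': 66.45191304367745, 'cx': 258.1696788828831, 'cy': 191.35800097542892, 'dist_coeffs': array([0.01551424, 0.        , 0.        , 0.        , 0.        ]), 'eye': array([ 0.2168608 , -0.61628757,  0.38413136]), 'attitude': array([ 0.77794271, -0.61486298, -0.08112567,  0.10083295])}
0.15 0.0188 [ 7.84451128e-01 -6.20190187e-01 -5.62557101e-04 -4.94203405e-04]
```

View pics/scene0.png

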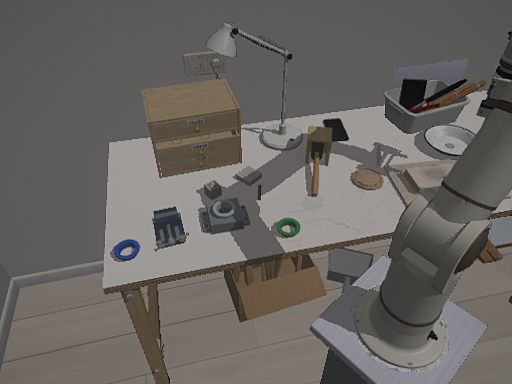

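View pics/side0.png

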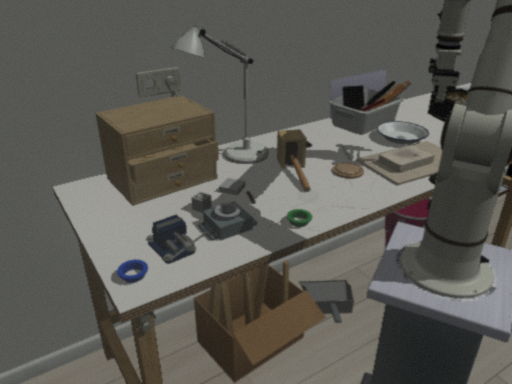

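View pics/wrist0.png

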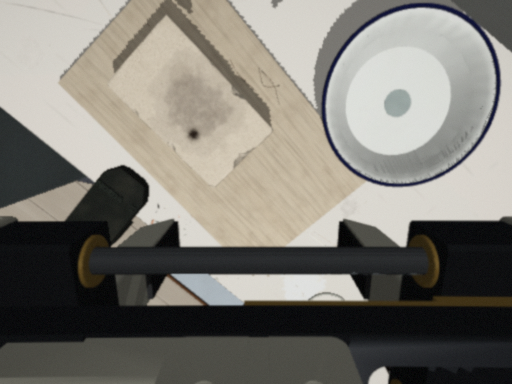

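The scene view shows the mallet handle running from (319,152) to (316,193), coming out of the cubby at (319,143). The housing with the steel cup is at (223,212). The doming block is at (212,187), the steel block at (249,174) and the cork dish at (367,178).

The cup could be confused with the blue ring (127,250) or the green ring (288,227). The handle could be confused with the dark rod at (260,192) or the handles in the bin. I choose the grey cup in the housing and the pale handle under the cubby.

```bash
cat > h.py <<'E'
from bench import manip, effector, viewer
import cv2, numpy as np
from scipy.spatial.transform import Rotation as R
def K(c):
    f=192/np.tan(np.radians(c['vfov'])/2); return np.array([[f,0,c['cx']],[0,f,c['cy']],[0,0,1.]])
def unproj(c,px,z):
    p=cv2.undistortPoints(np.array(px,float).reshape(-1,1,2),K(c),c['dist_coeffs']).reshape(-1,2)
    d=R.from_quat(c['attitude']).apply(np.c_[p,np.ones(len(p))])
    return c['eye']+d*((z-c['eye'][2])/d[:,2])[:,None]
def proj(c,P):
    r=R.from_quat(c['attitude']).inv(); P=np.atleast_2d(P)
    return cv2.projectPoints(P.reshape(-1,1,3).astype(float),r.as_rotvec(),-r.apply(c['eye']),K(c),c['dist_coeffs'])[0].reshape(-1,2)
def snap(n,fn,crop=None,s=1):
    c=viewer.get_calibration(n); im=viewer.get_image(n)[:,:,::-1].copy(); cv2.imwrite(f'pics/raw_{fn}.png',im)
    if crop: x0,y0,x1,y1=crop; im=im[y0:y1,x0:x1]
    if s!=1: im=cv2.resize(im,None,fx=s,fy=s,interpolation=cv2.INTER_CUBIC)
    cv2.imwrite(f'pics/{fn}.png',im); return c
def down(th):  # tool down with jaw axis x at angle th in world
    return R.from_matrix(np.array([[np.cos(th),np.sin(th),0],[np.sin(th),-np.cos(th),0],[0,0,-1]]))
E
python3 - <<'E'
from h import *
c=snap('scene','s1',(190,110,390,250),4)
for nm,px,z in [('hend',(316,193),.012),('hfront',(318,158),.03),('house',(223,210),.055),('dom',(212,184),.042),('steel',(249,173),.02),('cork',(367,178),.019),('green',(288,227),.01)]: print(nm,unproj(c,[px],z)[0].round(3))
c=snap('side','s2',(150,120,380,260),3.4)
for nm,px,z in [('hend',(304,187),.012),('house',(227,209),.055),('dom',(201,200),.042),('cork',(348,169),.019)]: print(nm,unproj(c,[px],z)[0].round(3))
E
```

```text
hend [ 0.439 -0.207  0.012]
hfront [ 0.541 -0.336  0.03 ]
house [0.558 0.093 0.055]
dom [0.684 0.035 0.042]
steel [ 0.66  -0.108  0.02 ]
cork [ 0.363 -0.384  0.019]
green [ 0.401 -0.031  0.01 ]
hend [ 0.451 -0.204  0.012]
house [0.564 0.083 0.055]
dom [0.667 0.057 0.042]
cork [ 0.362 -0.377  0.019]
```

View pics/s1.png

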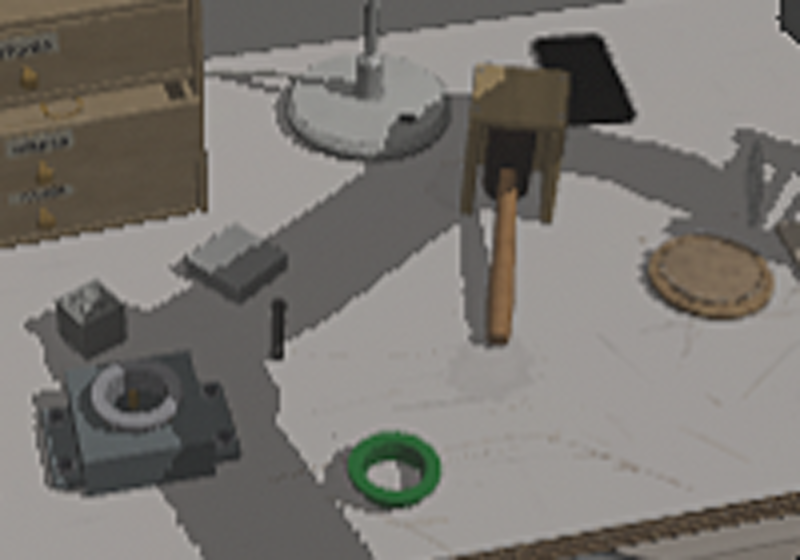

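View pics/s2.png

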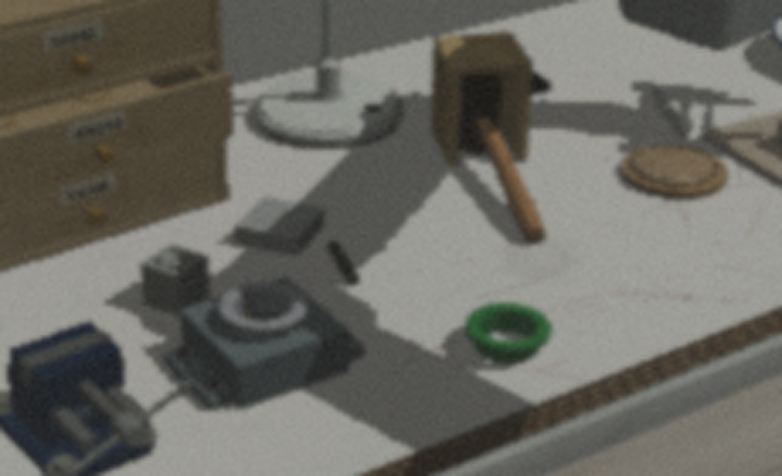

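```bash
python3 - <<'E'
from h import *
c=viewer.get_calibration('scene')
print(unproj(c,[(390,130),(465,120),(449,140)],0.05).round(2))
th=np.radians(36); q=down(th).as_quat()
for z in (.25,.02): print(z,manip.solve_ik([.497,-.277,z],q))
print(manip.solve_ik([.42,-.173,.02],q), manip.solve_ik([.42,-.173,.02],down(th+np.pi).as_quat()))
manip.move_pose([.48,-.26,.27],q)
c=snap('wrist','w1',s=1.5); print({k:np.round(v,4) for k,v in c.items()}); print(manip.current_clock())
E
```

```text
[[ 0.45 -0.64  0.05]
 [ 0.29 -0.91  0.05]
 [ 0.27 -0.74  0.05]]
0.25 [ 1.20760417  0.46919337 -0.98430715  1.72128914  0.41955419  1.17976465
  0.73702036]
0.02 [ 1.05221592  0.76456405 -0.7861451   1.87725879  0.73626994  0.8175046
  0.49974881]
[ 1.03231929  0.63999298 -0.84634374  2.15274965  0.77949152  0.68959353
  0.27290672] [ 0.63094351  0.49512005 -0.35104228  2.1647059   0.32837008  0.53127206
 -2.47976411]
{'vfov': np.float64(66.4519), 'cx': np.float64(258.1697), 'cy': np.float64(191.358), 'dist_coeffs': array([0.0155, 0.    , 0.    , 0.    , 0.    ]), 'eye': array([ 0.4394, -0.2057,  0.428 ]), 'attitude': array([0.9436, 0.3051, 0.0393, 0.1226])}
2.1167
```

View pics/w1.png

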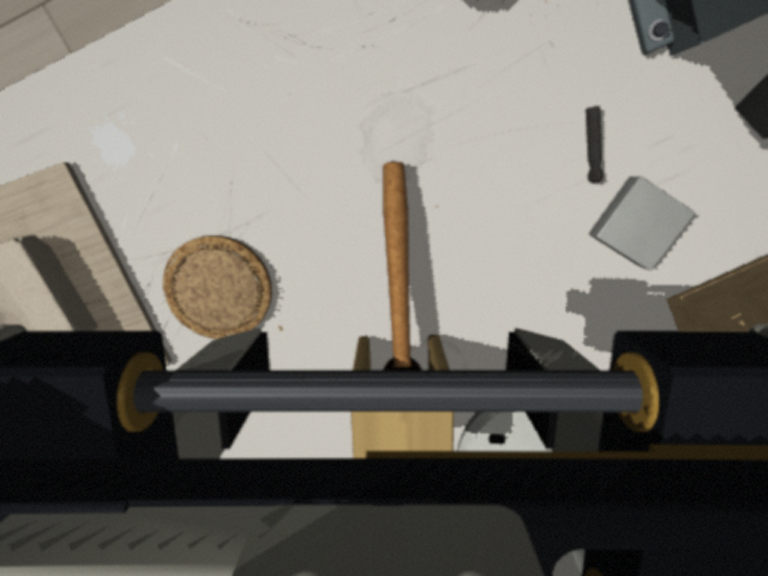

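The wrist view (1.5x) shows the handle end at (394,163) and the handle entering the cubby at (401,362). The cork dish is at (218,285), and the rod (595,145) and steel block (645,222) are well to the side.

```bash
python3 - <<'E'
from h import *
c=viewer.get_calibration('wrist')
u=lambda x,y,z: unproj(c,[(x/1.5,y/1.5)],z)[0]
e=u(394,163,.015)
n=u(401.5,358,.037)
d=(n-e)[:2]; L=np.linalg.norm(d); d/=L
print(e,n,L,d, np.degrees(np.arctan2(d[1],d[0])))
e2=e[:2]; g=e2+d*.088*np.cos(.15); hd=e2+d*.21*np.cos(.15)
print('grip',g,'head',hd)
# expected width checks
x=np.array([d[1],-d[0]])
for s in(-1,1): print(proj(c,[[*(g+s*.011*x),.024]])*1.5)
print('cubby roof', u(353,400,.11),u(453,400,.11), 'ped front', u(362,340,.11),u(436,340,.11))
print('steel',u(645,222,.02),'cork',u(218,285,.019))
E
python3 - <<'E'
import cv2
im=cv2.imread('pics/raw_w1.png')[80:260,200:340]
cv2.imwrite('pics/w1c.png',cv2.resize(im,None,fx=3.3,fy=3.3,interpolation=cv2.INTER_CUBIC))
E
```

```text
[ 0.44015303 -0.19675081  0.015     ] [ 0.55197081 -0.33865359  0.037     ] 0.1806643663898914 [ 0.61892547 -0.78544972] -51.76229112788377
grip [ 0.49400688 -0.26509425] head [ 0.56866791 -0.35984311]
[[409.44583206 259.10504219]]
[[385.92376217 260.0765113 ]]
cubby roof [ 0.5209402  -0.36586479  0.11      ] [ 0.58587116 -0.31892492  0.11      ] ped front [ 0.49733914 -0.31959414  0.11      ] [ 0.54365683 -0.28613158  0.11      ]
steel [ 0.65797826 -0.10451727  0.02      ] cork [ 0.36965766 -0.38676228  0.019     ]
```

View pics/w1c.png

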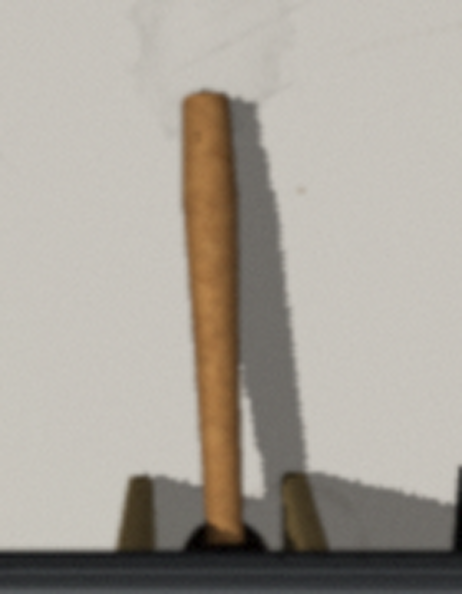

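```bash
python3 - <<'E'
from h import *
c=viewer.get_calibration('wrist')
P=unproj(c,[(200+x/3.3,80+y/3.3) for x,y in [(128,478),(152,476),(283,476),(305,474)]],0.)
print(P, [np.linalg.norm(P[i]-P[0]) for i in (1,2,3)])
w=(P[3]-P[0])[:2]; w/=np.linalg.norm(w); print('cubby front dir',np.degrees(np.arctan2(w[1],w[0]))-90, (P[0]+P[3])/2)
E
```

```text
[[ 0.51243604 -0.3588389   0.        ]
 [ 0.52103442 -0.35139131  0.        ]
 [ 0.57109036 -0.31522911  0.        ]
 [ 0.57887901 -0.30836029  0.        ]] [np.float64(0.011375355041158376), np.float64(0.07308997359404214), np.float64(0.08344314714376518)]
cubby front dir -52.77503245872154 [ 0.54565752 -0.3335996   0.        ]
```

```bash
cat > geo.py <<'E'
from h import *
ang=np.radians(-51.9); d=np.array([np.cos(ang),np.sin(ang),0]); th=ang+np.pi/2
e=np.array([.4402,-.1968,0]); g=e+d*.088*np.cos(.15); hd=e+d*.21*np.cos(.15)
E
python3 - <<'E'
from geo import *
q=down(th).as_quat()
manip.move_pose([g[0],g[1],.12],q)
manip.servo_line([g[0],g[1],.0065],vel=.15)
effector.close(40); print('gap',manip.current_finger_gap(),manip.current_force(),manip.current_tool_pos(),manip.current_clock())
manip.servo_line([g[0],g[1],.0085],vel=.03)
p=g-d*.13
manip.servo_line([p[0],p[1],.0085],vel=.12)
print('gap',manip.current_finger_gap(),manip.current_force(),manip.current_tool_pos(),manip.current_clock())
c=snap('scene','s3',(190,110,390,250),4)
E
```

```text
gap 0.019813586675634366 [0.17762914 0.15526464 0.07253425] [ 0.49384398 -0.26522894  0.00646613] 4.7917
gap 0.019871105381144245 [ 0.13095277  0.17032689 -1.26218268] [ 0.41436463 -0.16360417  0.00859557] 6.275
```

View pics/s3.png

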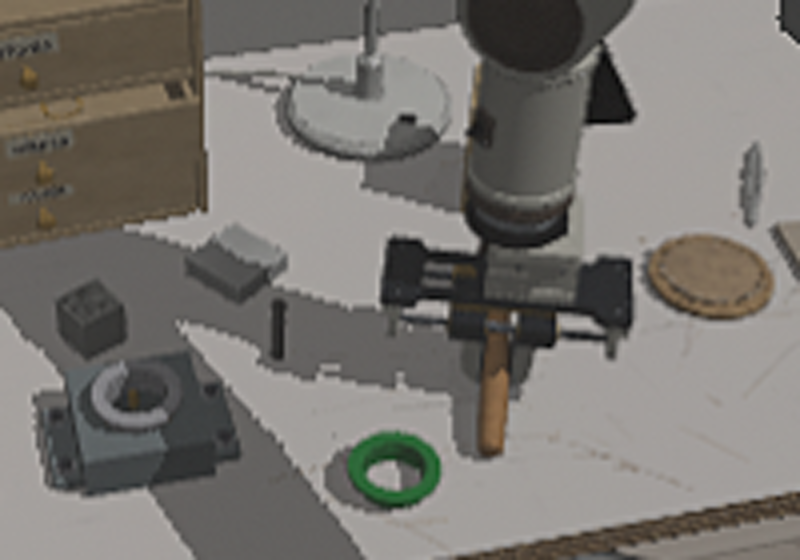

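The mallet has come out with the handle: it is still in the jaws, and the handle end is now at (490,445) in the crop. Next I set it down and look.

```bash
python3 - <<'E'
from geo import *
p=g-d*.13
manip.servo_line([p[0],p[1],.0062],vel=.03)
effector.open_jaws()
manip.servo_line([p[0],p[1],.12],vel=.25)
h=hd-d*.13; print('head exp',h)
h=h-d*.02
manip.move_pose([h[0],h[1],.27],down(th).as_quat())
c=snap('wrist','w2',s=1.5); print(proj(c,[[*(hd-d*.13)[:2],.042]])*1.5, manip.current_clock())
E
```

```text
head exp [ 0.48810785 -0.25789915  0.        ]
[[387.99538708 275.93729876]] 9.2
```

View pics/w2.png

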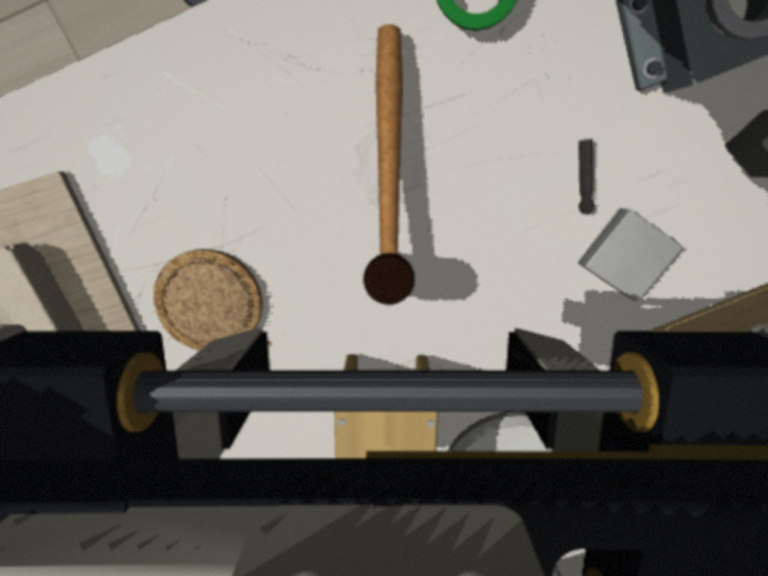

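The mallet stands clear of the cubby: head top at (388,278), handle end at (389,30), in the 1.5x picture.

```bash
python3 - <<'E'
from geo import *
c=viewer.get_calibration('wrist')
u=lambda x,y,z: unproj(c,[(x/1.5,y/1.5)],z)[0]
t=u(388.5,278.5,.0816); e2=u(388.7,28,.015); n=u(389.5,250,.039)
dd=(n-e2)[:2]; print('handle yaw',np.degrees(np.arctan2(dd[1],dd[0])), 'head from top',(t-.04*np.array([*d[:2]*.15,.99])),'diam',np.linalg.norm(u(362.5,278,.0816)-u(414.5,278,.0816)))
print('from end',e2+d*.21*.9888, 'exp',hd-d*.13)
for a in (90,120,150,180,210,-30,-60):
    q=down(np.radians(a)).as_quat(); print(a,[None if x is None else np.round(x,2) for x in (manip.solve_ik([.56,.088,z],q) for z in (.1,.2))])
E
```

```text
handle yaw -51.56824051442049 head from top [ 0.47977418 -0.24684245  0.042     ] diam 0.04185195799140156
from end [ 0.48885914 -0.2586933   0.015     ] exp [ 0.48810785 -0.25789915  0.        ]
90 [array([ 0.52,  0.7 , -0.98,  1.85,  0.7 ,  0.98,  0.8 ]), array([ 0.61,  0.6 , -1.11,  1.78,  0.59,  1.14,  0.88])]
120 [array([ 0.55,  0.73, -1.03,  1.85,  0.74,  1.  ,  1.29]), array([ 0.63,  0.62, -1.15,  1.78,  0.62,  1.16,  1.38])]
150 [array([ 0.6 ,  0.79, -1.12,  1.85,  0.83,  1.06,  1.76]), array([ 0.69,  0.71, -1.28,  1.77,  0.73,  1.23,  1.82])]
180 [array([ 0.67,  0.91, -1.27,  1.85,  0.96,  1.17,  2.19]), array([ 0.73,  0.83, -1.42,  1.77,  0.85,  1.32,  2.25])]
210 [array([-1.08,  1.  ,  1.35,  1.9 , -1.07,  1.21, -1.95]), array([-1.11,  0.77,  1.36,  1.83, -0.8 ,  1.24, -2.12])]
-30 [array([ 0.33,  0.58, -0.69,  1.86,  0.47,  0.88, -1.12]), array([ 0.42,  0.47, -0.81,  1.78,  0.38,  1.06, -1.05])]
-60 [array([ 0.27,  0.56, -0.61,  1.86,  0.41,  0.86, -1.59]), array([ 0.36,  0.44, -0.72,  1.78,  0.33,  1.04, -1.53])]
```

The head's lean sign is ambiguous: the top-circle and handle-end estimates agree only if the top leans toward the handle. I'll check this in crops before gripping.

```bash
python3 - <<'E'
from geo import *
import cv2
im=cv2.imread('pics/raw_w2.png')[150:220,220:330]
a=cv2.resize(im,None,fx=7,fy=7,interpolation=cv2.INTER_CUBIC); cv2.imwrite('pics/w2c.png',a)
c=viewer.get_calibration('wrist'); 
h=np.array([*(hd-d*.13)[:2],.042]); xx=np.array([d[1],-d[0],0])
for nm,s in (('toY',1),('toHandle',-1)):
    ax=np.array([*d[:2]*.149*s,.989]); yy=np.cross(ax,xx)
    print(nm,'top',proj(c,h+ax*.04),'bot',proj(c,h-ax*.04), 'bottom extremes',proj(c,[h-ax*.04+.0215*yy,h-ax*.04-.0215*yy,h+ax*.04+.0215*yy,h+ax*.04-.0215*yy]).round(1).tolist())
E
python3 - <<'E'
import sys; sys.path.insert(0,'.')
from h import *
import os; os.chdir('.')
c=snap('side','s4',(260,110,360,220),6)
E
```

```text
toY top [[258.76154033 196.66748879]] bot [[258.77183657 174.3900725 ]] bottom extremes [[258.7, 187.9], [258.8, 160.3], [258.7, 212.4], [258.8, 180.2]]
toHandle top [[258.77843297 187.17320289]] bot [[258.75794628 182.2984044 ]] bottom extremes [[258.7, 196.7], [258.8, 167.7], [258.7, 204.8], [258.8, 169.3]]
```

View pics/w2c.png

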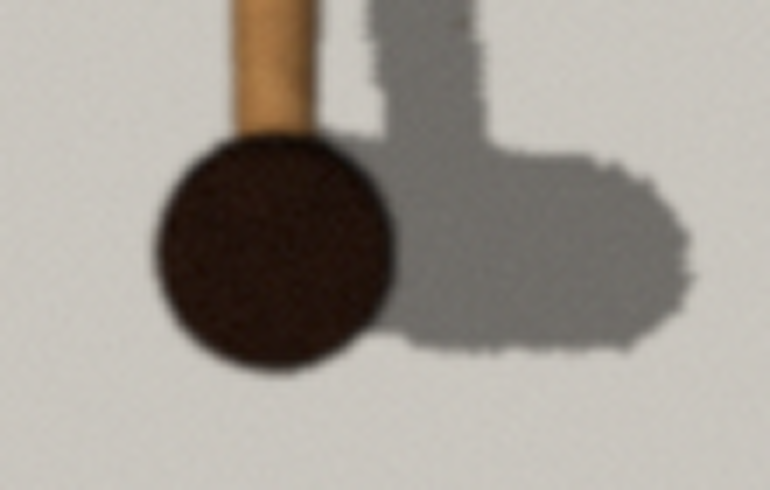

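View pics/s4.png

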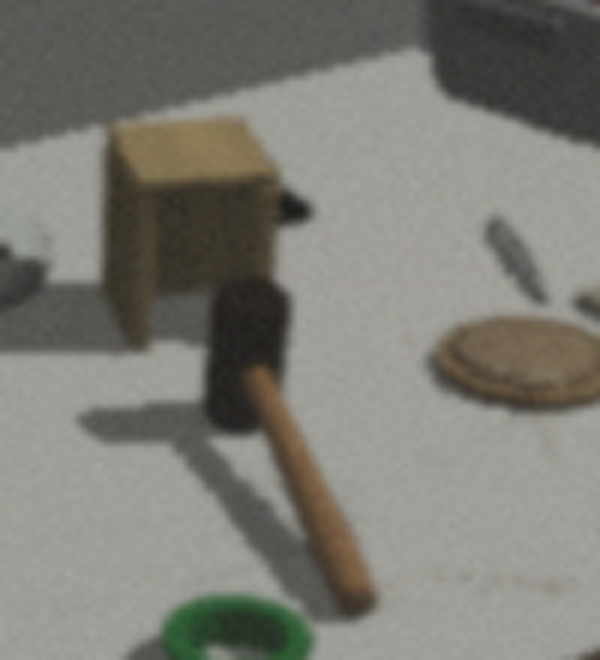

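The dark top spans rows 168.6–203.6, which matches the toward-handle prediction (169–205). So the real axis is (0,−0.15,0.99), perpendicular to the handle, and the sign given in the description is the other way. Next, the housing close up, before gripping the head.

```bash
python3 - <<'E'
from geo import *
manip.move_pose([.58,.085,.27],down(np.pi/2).as_quat())
c=snap('wrist','w3',s=1.5); np.save('c3.npy',c,allow_pickle=True); print(manip.current_clock(),proj(c,[[.56,.088,.055]])*1.5)
E
```

```text
10.5917 [[393.06705491 229.86725554]]
```

View pics/w3.png

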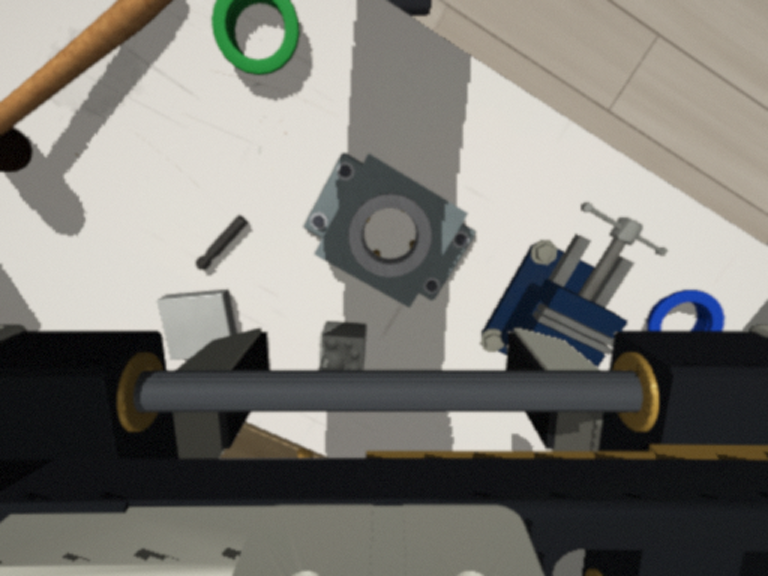

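```bash
python3 - <<'E'
import cv2
im=cv2.imread('pics/raw_w3.png')[95:212,195:325]
cv2.imwrite('pics/w3c.png',cv2.resize(im,None,fx=6,fy=5,interpolation=cv2.INTER_CUBIC))
E
```

```text
(no output)
```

View pics/w3c.png

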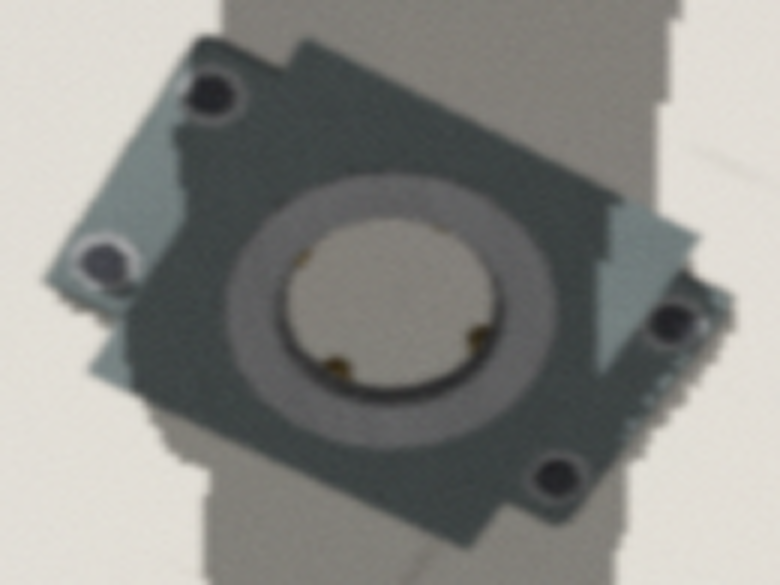

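```bash
python3 - <<'E'
from geo import *
c=np.load('c3.npy',allow_pickle=True).item()
f=lambda x,y:(195+x/6-.4,95+y/5-.4)
print('cup',unproj(c,[f(391.5,310.5)],.055),'diam',np.linalg.norm(np.diff(unproj(c,[f(226,310),f(557,310)],.055),axis=0)),np.linalg.norm(np.diff(unproj(c,[f(391,173),f(391,448)],.055),axis=0)))
P=unproj(c,[f(*p) for p in [(308,40),(700,236),(465,548),(90,374)]],.04)
print(P.round(4),'centre',P.mean(0),'sides',[np.linalg.norm(P[i]-P[i-1]).round(4) for i in range(4)])
for i in range(4):
    v=P[i]-P[i-1]; print(np.degrees(np.arctan2(v[1],v[0])))
S=unproj(c,[f(*p) for p in [(303,258),(480,335),(337,367),(443,225)]],.035); print('shoes',S.round(4))
E
```

```text
cup [[0.56439594 0.08520277 0.055     ]] diam 0.07034333900129301 0.07035565815790229
[[0.4979 0.0678 0.04  ]
 [0.5472 0.1526 0.04  ]
 [0.6325 0.1021 0.04  ]
 [0.5834 0.0178 0.04  ]] centre [0.56524113 0.08507961 0.04      ] sides [np.float64(0.0991), np.float64(0.0981), np.float64(0.0991), np.float64(0.0975)]
149.7389914088516
59.815633210989326
-30.600542072347015
-120.21529269433171
shoes [[0.5532 0.0657 0.035 ]
 [0.5739 0.1052 0.035 ]
 [0.5826 0.0729 0.035 ]
 [0.5446 0.0967 0.035 ]]
```

```bash
python3 - <<'E'
from geo import *
t=.15
x=np.array([np.cos(th),np.sin(th),0]); z=np.array([*d[:2]*np.sin(t),-np.cos(t)]); y=np.cross(z,x)
q=R.from_matrix(np.c_[x,y,z]).as_quat()
hc=np.array([*(hd-d*.1315)[:2],.042]); gp=hc-z*.010; tcp=gp+z*.0188; print(tcp)
for k in (.12,.0): print(manip.solve_ik(tcp-z*k,q) is not None)
manip.move_pose(tcp-z*.12,q)
manip.servo_line(tcp,vel=.12)
print('F',manip.current_force())
effector.close(55); print('gap',manip.current_finger_gap(),manip.current_force(),manip.current_clock())
manip.servo_line(tcp+[0,0,.14],vel=.2)
print('gap',manip.current_finger_gap(),manip.current_force(),manip.current_wrist_torque(),manip.current_clock())
snap('scene','s5',(170,90,390,250),3.5)
E
```

```text
[ 0.48799374 -0.25775361  0.03329881]
True
True
F [-0.23355587  0.54985288  0.37418587]
gap 0.042500942161719485 [-0.18265992 -0.48657251  0.16379242] 13.9333
gap 0.04230993859445146 [-0.67316376 -0.11964622 -1.74887851] [ 0.15577165 -0.05199732 -0.05860186] 14.7833
```

View pics/s5.png

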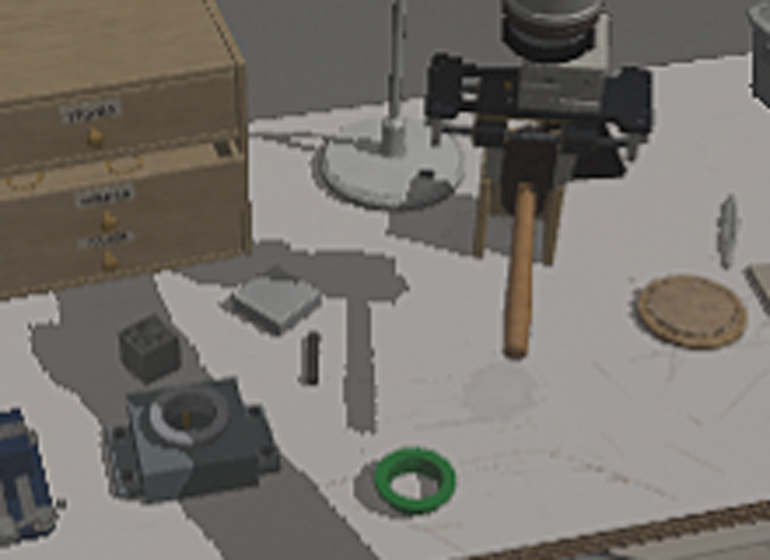

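The mallet is held by the head (gap 42.3 mm) and the handle hangs free at (515,350). Now over the housing.

```bash
cat > tap.py <<'E'
from h import *
C=np.array([.5648,.0851]); TH=np.radians(59.8); Q=down(TH).as_quat(); OFF=.0312; D=.026
def xy(a): a=np.radians(a); return C+D*np.array([np.cos(a),np.sin(a)])
def goto(a,zf,vel=.15):
    p=xy(a); manip.servo_line([p[0],p[1],zf+OFF],vel=vel)
def fz(): return manip.current_force()[2]
A=[59.8,239.8,149.8,-30.2]
E
python3 - <<'E'
from tap import *
p=xy(A[0])
manip.move_pose([p[0],p[1],.12+OFF],Q)
goto(A[0],.064,.15); print(manip.current_clock(), manip.current_force())
snap('side','s6',(170,150,290,250),6)
E
```

```text
16.7583 [ 0.24622067  0.24801063 -1.40483594]
```

View pics/s6.png

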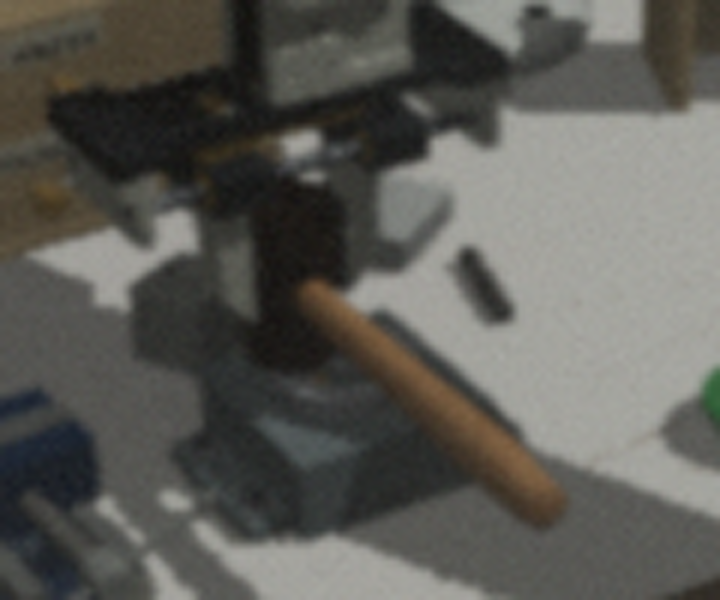

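```bash
python3 - <<'E'
from tap import *
c=viewer.get_calibration('side')
P=np.array([[*xy(A[0]),.064],[*xy(A[0]),.144],[*C,.055]])
print(((proj(c,P)-[170,150])*6).round())
print(manip.current_tool_pos(), P)
f0=fz(); p=[]
for z in np.arange(.058,.0525,-.0008):
    goto(A[0],z,.03); f=fz()-f0; p.append((round(z*1e3,1),round(f,1)))
    if f>4: break
print(p,manip.current_clock(),manip.current_tool_pos()[2]-OFF)
E
```

```text
[[288. 355.]
 [281. 198.]
 [339. 355.]]
[0.57848071 0.10758875 0.09600431] [[0.57787852 0.10757114 0.064     ]
 [0.57787852 0.10757114 0.144     ]
 [0.5648     0.0851     0.055     ]]
[(np.float64(58.0), np.float64(-0.5)), (np.float64(57.2), np.float64(0.3)), (np.float64(56.4), np.float64(0.7)), (np.float64(55.6), np.float64(-0.4)), (np.float64(54.8), np.float64(0.3)), (np.float64(54.0), np.float64(4.0))] 18.4083 0.05429595241866116
```

```bash
cat >> tap.py <<'E'
def tap(a,zt,zclear,f0):
    p=xy(a); cur=manip.current_tool_pos()
    goto(a,zclear,.2)
    goto(a,zt,.04); f=fz()-f0; z=manip.current_tool_pos()[2]-OFF; w=manip.current_wrist_torque()
    manip.servo_line([p[0],p[1],zclear+OFF],vel=.1)
    return round(zt*1e3,1),round(z*1e3,2),round(f,1)
E
python3 - <<'E'
from tap import *
f0=-1.4
print('start',tap(A[0],.0530,.059,f0),manip.current_clock())
print(tap(A[1],.0525,.059,f0),manip.current_clock(),manip.current_finger_gap())
print(tap(A[2],.0525,.059,f0))
print(tap(A[3],.0525,.059,f0),manip.current_clock(),manip.current_force())
E
```

```text
start (53.0, np.float64(53.41), np.float64(3.3)) 19.2083
(52.5, np.float64(52.79), np.float64(5.7)) 20.1833 0.04196645296916089
(52.5, np.float64(52.38), np.float64(1.5))
(52.5, np.float64(52.93), np.float64(3.1)) 22.05 [ 0.63931796 -0.79887223 -1.18709563]
```

```bash
python3 - <<'E'
from tap import *
c=snap('scene','s7',(185,160,275,250),6.5)
print(((proj(c,[[*C,.055],[*C,.046],[*xy(A[3]),.059]])-[185,160])*6.5).round())
c=snap('side','s8',(180,160,270,240),7.5)
print(((proj(c,[[*C,.055],[*xy(A[3]),.059]])-[180,160])*7.5).round())
E
```

```text
[[251. 308.]
 [252. 322.]
 [241. 265.]]
[[349. 369.]
 [314. 329.]]
```

View pics/s7.png

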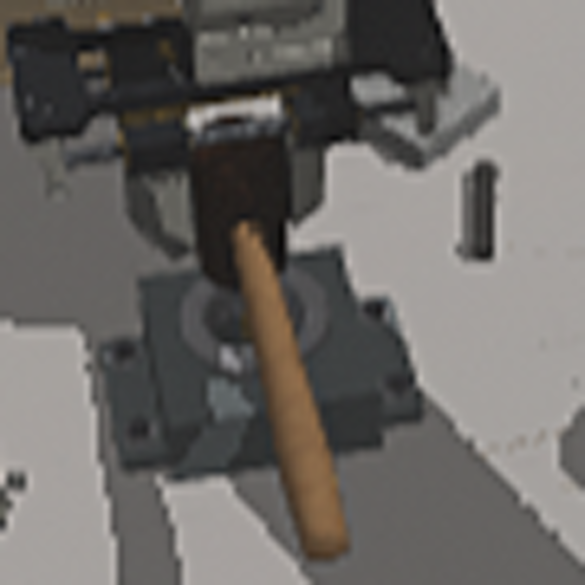

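View pics/s8.png

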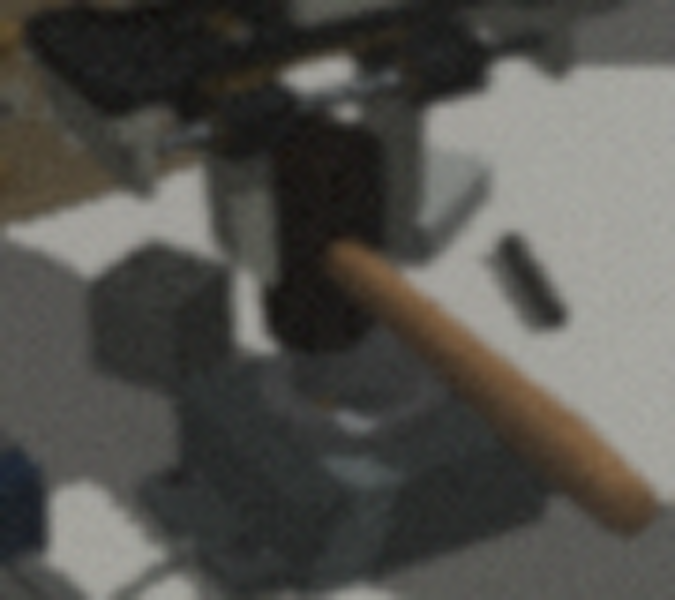

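```bash
python3 - <<'E'
from tap import *
f0=-1.4
goto(A[0],.0555,.15); o=[]
for z in np.arange(.0545,.0508,-.0006):
    goto(A[0],z,.02); o.append((round(z*1e3,1),round((manip.current_tool_pos()[2]-OFF)*1e3,2),round(fz()-f0,1)))
print(*o,sep='\n'); print(manip.current_clock(),manip.current_wrist_torque())
goto(A[0],.0575,.15)
E
```

```text
(np.float64(54.5), np.float64(54.27), np.float64(-0.5))
(np.float64(53.9), np.float64(53.84), np.float64(-0.1))
(np.float64(53.3), np.float64(53.26), np.float64(0.8))
(np.float64(52.7), np.float64(52.92), np.float64(2.4))
(np.float64(52.1), np.float64(52.53), np.float64(5.6))
(np.float64(51.5), np.float64(52.11), np.float64(7.1))
(np.float64(50.9), np.float64(51.71), np.float64(8.2))
24.3 [ 0.01190571 -0.00315953 -0.03206786]
```

```bash
python3 - <<'E'
from tap import *
f0=-1.4
for a in (1,2,3): print(a,tap(A[a],.0508,.057,f0))
for a in (0,1,2,3): print(a,tap(A[a],.0492,.056,f0))
print(manip.current_clock(),manip.current_finger_gap())
snap('side','s9',(180,160,270,240),7.5)
E
```

```text
1 (50.8, np.float64(51.1), np.float64(5.4))
2 (50.8, np.float64(50.75), np.float64(2.9))
3 (50.8, np.float64(51.25), np.float64(3.7))
0 (49.2, np.float64(49.71), np.float64(4.8))
1 (49.2, np.float64(49.43), np.float64(5.8))
2 (49.2, np.float64(48.98), np.float64(0.8))
3 (49.2, np.float64(49.52), np.float64(2.9))
31.125 0.042334178952926335
```

View pics/s9.png

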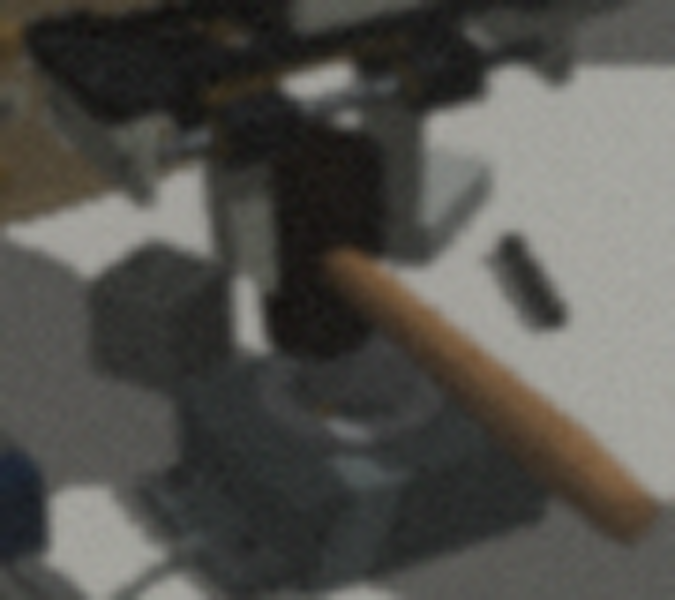

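```bash
python3 - <<'E'
from tap import *
f0=-1.4
for zt in (.0475,.0460):
  for a in (0,1,3,2): print(a,tap(A[a],zt,.0535,f0))
print(manip.current_clock(),manip.current_finger_gap())
for a in (0,1,3,2): print(a,tap(A[a],.0445,.051,f0))
print(manip.current_clock())
E
```

```text
0 (47.5, np.float64(48.03), np.float64(4.4))
1 (47.5, np.float64(47.8), np.float64(5.0))
3 (47.5, np.float64(47.48), np.float64(1.0))
2 (47.5, np.float64(47.45), np.float64(1.0))
0 (46.0, np.float64(46.4), np.float64(4.4))
1 (46.0, np.float64(46.25), np.float64(6.2))
3 (46.0, np.float64(46.02), np.float64(4.0))
2 (46.0, np.float64(45.88), np.float64(2.6))
38.7083 0.042584277080024116
0 (44.5, np.float64(45.68), np.float64(9.9))
1 (44.5, np.float64(45.63), np.float64(11.9))
3 (44.5, np.float64(45.59), np.float64(10.6))
2 (44.5, np.float64(45.47), np.float64(12.0))
42.4583
```

```bash
python3 - <<'E'
from tap import *
f0=-1.4
for a in (0,1,3,2): print(a,tap(A[a],.0428,.050,f0))
print(manip.current_clock(),manip.current_finger_gap(),manip.current_tool_pos())
goto(A[2],.085,.2)
c=snap('scene','s10',(185,160,275,250),6.5)
c=snap('side','s11',(180,160,270,240),7.5)
E
```

```text
0 (42.8, np.float64(45.27), np.float64(20.7))
1 (42.8, np.float64(44.98), np.float64(21.9))
3 (42.8, np.float64(44.9), np.float64(19.4))
2 (42.8, np.float64(44.69), np.float64(21.2))
46.275 0.04219314164704307 [0.54307575 0.09770018 0.08105948]
```

View pics/s10.png

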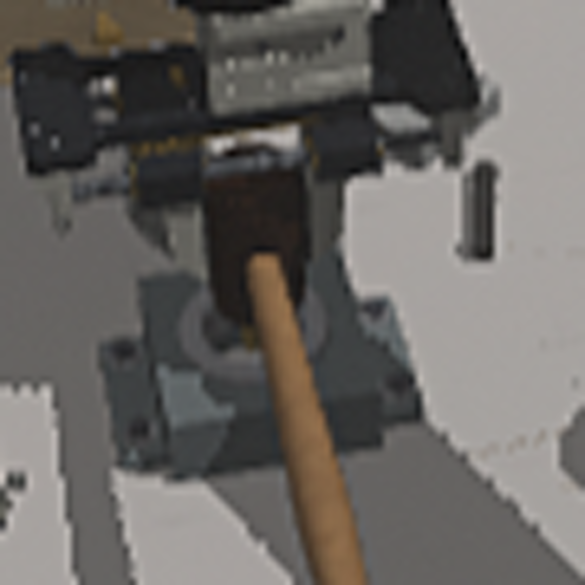

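View pics/s11.png

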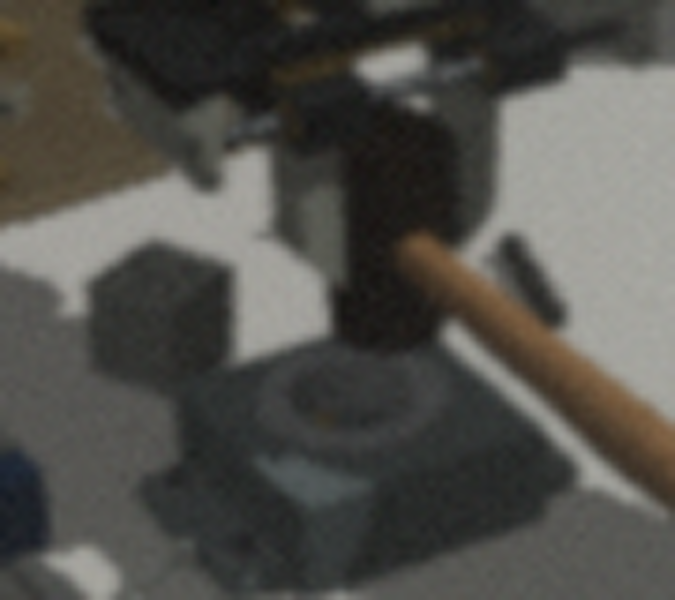

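The cup sits low and level on the housing. The force stiffened evenly on all four sides (19–22 N, with readings within 0.6 mm). Now I set the mallet back down where it stood in front of the cubby.

```bash
python3 - <<'E'
from geo import *
t=.15
x=np.array([np.cos(th),np.sin(th),0]); z=np.array([*d[:2]*np.sin(t),-np.cos(t)]); y=np.cross(z,x)
q=R.from_matrix(np.c_[x,y,z]).as_quat()
hc=np.array([*(hd-d*.1315)[:2],.042]); tcp=hc-z*.010+z*.0188
p=manip.current_tool_pos(); manip.servo_line([p[0],p[1],.19],vel=.2)
manip.move_pose(tcp+[0,0,.12],q)
manip.servo_line(tcp+[0,0,.006],vel=.15)
f0=fz0=manip.current_force()[2]
for k in (.003,.001,0,-.001):
    manip.servo_line(tcp+[0,0,k],vel=.03); f=manip.current_force()[2]-f0; print(k,round(f,2))
    if f>1.5: break
effector.open_jaws()
manip.servo_line(manip.current_tool_pos()-z*.13,vel=.2)
manip.move_pose([.58,.085,.27],down(np.pi/2).as_quat())
c=snap('wrist','w4',s=1.5); np.save('c4.npy',c,allow_pickle=True); print(manip.current_clock())
import cv2
im=cv2.imread('pics/raw_w4.png')[95:212,195:325]
cv2.imwrite('pics/w4c.png',cv2.resize(im,None,fx=6,fy=5,interpolation=cv2.INTER_CUBIC))
E
```

```text
0.003 0.74
0.001 -0.4
0 0.92
-0.001 2.78
53.6083
```

View pics/w4.png

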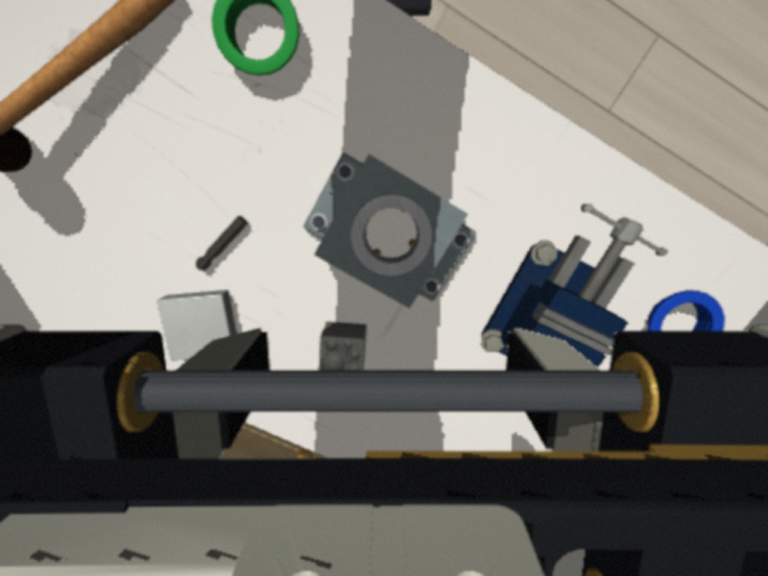

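View pics/w4c.png

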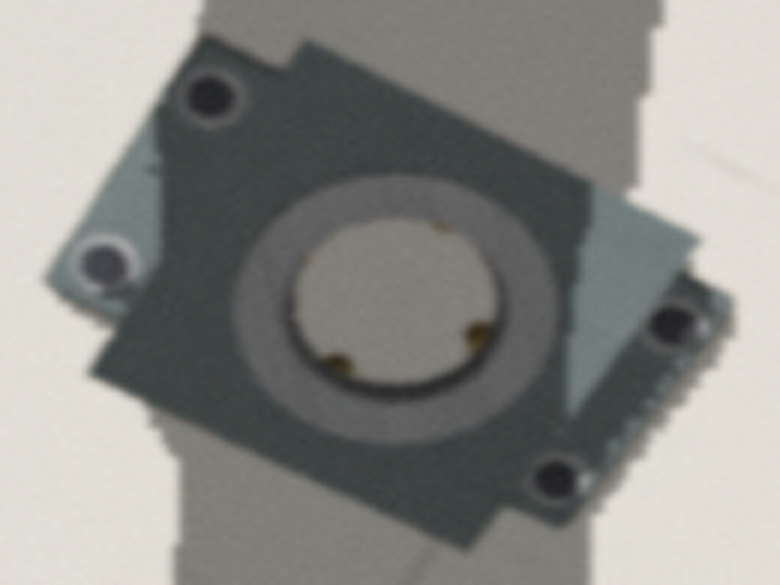

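```bash
python3 - <<'E'
from h import *
manip.move_pose([.45,-.02,.3],down(np.pi/2).as_quat())
c=snap('side','s12',(180,110,340,230),5)
c=snap('scene','s13',(190,160,260,240),7)
print(manip.current_clock())
c=snap('wrist','w5')
c0=viewer.get_calibration('scene')
E
```

```text
54.475
```

View pics/s12.png

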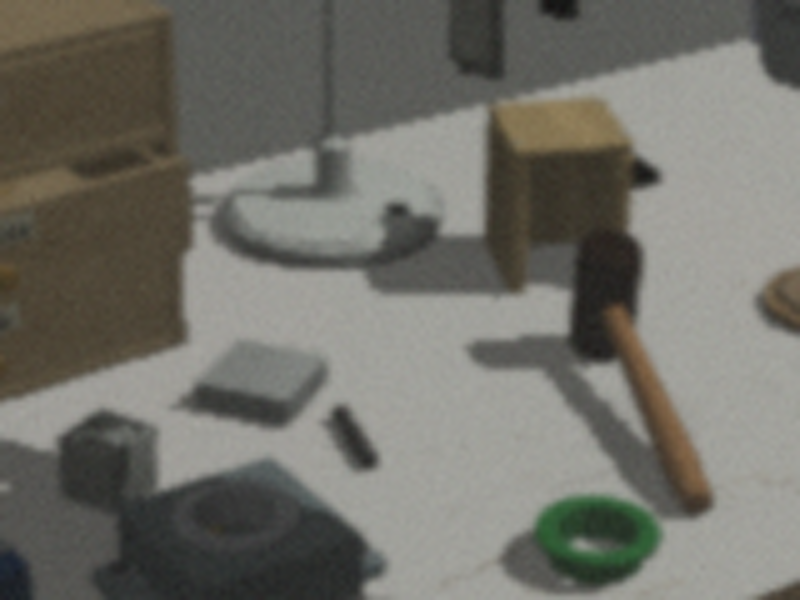

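View pics/s13.png

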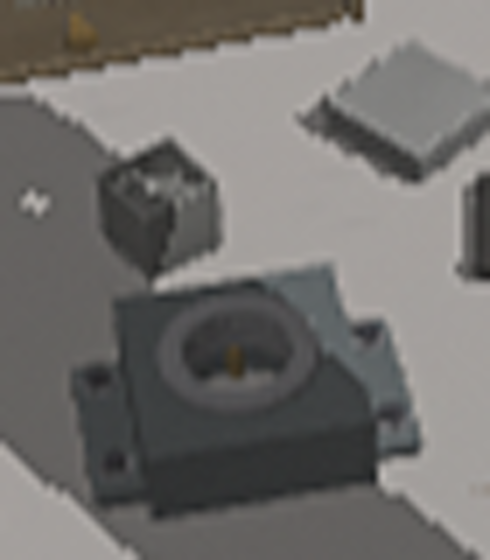

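```bash
python3 - <<'E'
from h import *
c=viewer.get_calibration('scene'); a=np.linspace(0,2*np.pi,60)
im=cv2.imread('pics/s13.png'); o=cv2.imread('pics/raw_s1.png')[160:240,190:260]; o=cv2.resize(o,None,fx=7,fy=7,interpolation=cv2.INTER_CUBIC)
for I,z in((im,.046),(o,.055)):
  for rr,zz,col in((.036,z,(0,255,255)),(.024,z,(0,255,0))):
    P=np.c_[.5648+rr*np.cos(a),.0851+rr*np.sin(a),np.full(60,zz)]
    cv2.polylines(I,[(((proj(c,P)-[190,160])+.5)*7).astype(np.int32)],True,col,1)
cv2.imwrite('pics/cmp.png',np.hstack([o,im])[:600,:800] if False else cv2.resize(np.hstack([o,im]),(800,457)))
E
```

```text
(no output)
```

View pics/cmp.png

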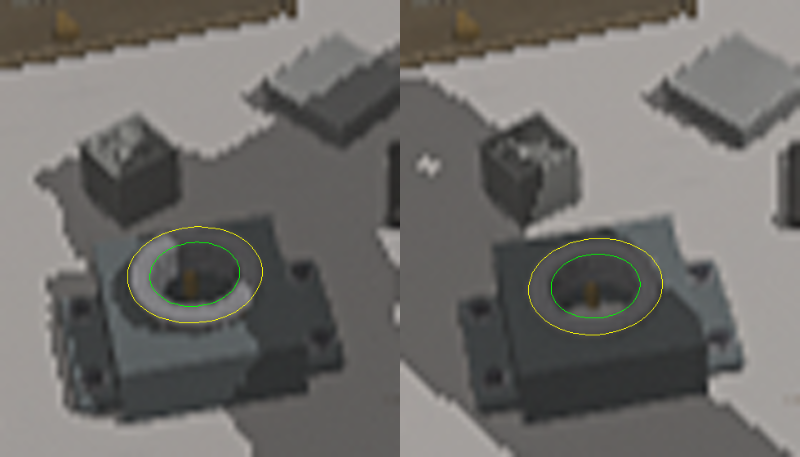

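The overlays match: the predicted rim at 55 mm fits the picture before tapping, and the one at 46 mm fits the picture now. The mallet stands clear in front of the cubby and the bystanders have not moved. Handing in.

```bash
python3 - <<'E'
from bench import manip
manip.hand_in(); print(manip.current_clock())
E
```

```text
the job is handed in; nothing more can be done
the job is handed in; nothing more can be done
```

The job is handed in at about 55 s of the 72 s allowed, and my last checks show the cup seated and square. No verdict was reported.

**What I did:** I drew the mallet out by its handle, about 130 mm, and put it down. I then took it by the head and tapped the cup on its four sides, opposite sides in turn, about 1.5–2 mm at a time. The last round pressed each side to about 20 N. I then stood the mallet back on the bench in front of the cubby, well clear of the housing.

**Last checks:**
- **Height:** in the scene camera the rim matches the predicted outline for a top 46 mm over the bench.
- **Squareness:** in the last round all four sides stopped firmly, at 19–22 N. The height readings agreed within 0.6 mm.
- **Surroundings:** the mallet is standing steady, and the doming block, steel block and look-alike rings are where they were; only the dish's edge was in the last picture.

**What disagreed:**
- **Head lean:** the head leans toward the handle, the opposite sign to the description. I measured it in the images and gripped it that way.
- **Height under load:** at 20 N the readings were 0.4–0.8 mm lower than at 11 N. I put this down to give or slight slip in the grip, not to the cup sinking further, but I did not check it separately.

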